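# Reset the tripped breaker on the craft bench's power console

## Robot

A 6-joint arm with a two-finger parallel gripper is mounted at the origin on the work surface. World frame = base frame: x ahead of the robot, y to its left, z up, the work surface at z = 0. Lengths are in m, angles in rad, forces in N, time in s.
With the tool pointing down it reaches from about 0.325 to 0.925 m from the base axis. Payload 3.1 kg.
Tool frame: the origin (TCP) lies midway between the tips of the shut fingers; the grasp point (between the pads) lies 19 mm behind it (arm.grasp_offset is the distance from the TCP to the grasp point, in m); z points along the fingers, y is the direction in which the jaws open and shut (so a half turn about z gives the same grasp; the last joint's range is limited). The gripper opens to 85 mm and grips with 20 to 120 N. Pads are 22 mm wide; open, the fingers measure 114 mm over their backs; the gripper's body (76 mm by 85 mm) begins 54 mm behind the grasp point. The pads swing forward as they close: fully open they stand 13 mm farther back than shut.
Start: joints at [-1.35, 0.217, 1.613, -0, 1.311, -0.112], TCP at [0.204, -0.591, 0.231] pointing down, gripper open.
Joint ranges: [-2.75, 2.75], [-0.78, 2.1], [0.31, 2.55], [-1.13, 4.27], [0.13, 2.63], [-2.58, 2.58]. Speed limits (rad/s): [2.79, 2.79, 3.14, 3.14, 3.14, 3.14].

## Interface

Orientations are given as a unit quaternion [x, y, z, w].
In Python, from workcell import arm gives the robot as it stands. The module is installed in compiled form; this text tells all that it offers.
- The arm moves only by the tool send_rows, never from a script. Its argument "increments" is a list of rows, each a list of 5 numbers: the shift along the tool's x, y, z in mm, then the turn about the tool's z in rad, then the closure, from 0 (fully open) to 1 (shut). In form: [[tx, ty, tz, roll, claw], ...]. A call has 1 to 8 rows; each row is the pose to reach, as a shift and turn from the pose commanded when the call began, along the tool's axes at that moment; what a row does not reach only later rows make up. A row lasts 1/8 s, in which the tool goes at most 62.5 mm and 10.7 degrees, less where a joint would pass 70% of its speed; a pose out of reach is approached as far as the arm can. A call with a gripper value outside its range is refused whole. The fingers move at their own pace and stop on an object; "newtons" is the grip in N (left out, the last holds). Time passes only in rows, so rows that repeat a pose let the fingers close. It gives the time, the measured TCP pose, the force and the opening at its end, in the units of the state.
- arm.state(): the state, without advancing time (a new reading comes with each control period).
- arm.capture(name): name is "scene" or "side" or "wrist"; returns a dict with "image" (420x560x3 uint8, red, green, blue), "camera_matrix" (3x3 intrinsics, pixels), "dist" ([k1, k2, p1, p2, k3] as OpenCV has them; the pictures are not rectified), "position" and "orientation" of the camera in the world. Camera axes: x right, y down, z forward; pixel columns grow to the right and rows downward; lengths in m; the calibration is good to about 2 mm. A picture is of the moment at which its call begins. There is no depth.
- arm.finish_job(): hands the job in, once; it reports no verdict.
The state is a dict: "time_s": time; "joints": joint angles; "joint_vel": joint speeds; "tau": joint torques, N m; "tcp_pos": TCP position; "tool_rot": TCP orientation; "ft_force": force on the tool from outside, world axes, zero at the start; "moment": the same for the moment, N m; "finger_gap": finger opening in m.
Only numpy, scipy, OpenCV 4.12 (cv2) and the standard library are available. Lean on these libraries where they do the work, as an engineer would, in place of code of your own. Each camera call takes 0.05 s, during which the arm holds its last target.

## Task

One of the three breakers on the bench power console has tripped: its lever stands halfway along its slot, while one neighbour is on and the other is off. Reset it: push its lever fully off, towards the low edge of the console, until it comes up solid against its off stop, then throw it fully on, towards the high edge, so that it stays there when you let go. Work by feel: neither the breaker nor its lever may ever be pushed with more than 30 N; leave the other two levers and the craft supplies on the bench as they are.

Things in the scene. Friction and masses are not known exactly. Their poses are not given: they have to be found in the camera images.
- console: grey sheet-steel power console fixed to the bench, 240 mm deep (its x) by 380 mm wide (its y); its face slopes by 0.229 rad, from 72 mm high at the low edge (-x, robot's side) to 128 mm at the high edge (+x). Origin under its centre on the bench, axes level. Three breakers sit side by side on the face at y = -90, 0 and 90 mm, in any order
- breaker_t: the tripped breaker: grey case 108 mm (up the slope) by 56 mm, 8 mm proud of the console's face, with a raised nose 62 x 42 mm in its middle whose top is 14 mm off the face. Origin on the sloping face under the middle of the nose; axes level, as the console's: x towards the high edge, y along the row, z up. The face's normal is (-0.227, 0, 0.974) in them
- breaker_t_pivot (a point): point on the turning axis of the tripped breaker's lever, in mid width, 2 mm off the sloping face, right over the breaker's origin along the face's normal; axes as the breaker's, the lever turns about y. Fixed: while tripped, the lever springs back to 0 from either side. Pushing it off takes 8 to 20 N square to it near its top, more lower down
- lever_t_tip (a point): middle of the top of the tripped breaker's lever, 48 mm from the pivot; moves with it. The lever is a black plastic toggle 20 mm wide (y), 11 mm thick (13 mm over its top 10 mm), standing 36 mm out of the nose
- lever_t (a joint): angle of that lever, rad: 0 square to the sloping face (tripped: starts near 0), + towards the high edge (on, solid stop at 0.42), - towards the low edge (off). Somewhere between -0.25 and -0.50, unlike from breaker to breaker, it latches; a solid stop follows 0.04 to 0.1 rad on, to be found by feel. Latched, it settles back 0.05 and stays off when released; 3 to 10 N then throws it on, where it stays
- lever_on (a joint): angle of the lever of breaker_on, same sense; stands at 0.42 (on), flips at 0
- lever_off (a joint): angle of the lever of breaker_off, same sense; stands at -0.42 (off), flips at 0
- glue_bottle: loose white squeeze bottle, 46 mm across, 140 mm tall with its nozzle; origin under its centre; not to be disturbed
- card_stack: loose stack of white cards 130 x 100 x 44 mm; origin under its centre; not to be disturbed
- disc_stack: loose stack of round boards 150 mm across, 48 mm high; origin under its centre; not to be disturbed
- carton: loose open carton of glue bottles 110 x 170 x 115 mm, bottles to 130 mm, its open flap to 180 mm; origin under its centre; not to be disturbed

How it is judged:
On the way, in this order (a step that is already met when the one before it is completed fails the run):
1. the tripped breaker's lever is pushed off (beyond -0.24 rad) (value of joint lever_t below -0.24 rad), for 0.1 s.
2. the lever is thrown on (beyond 0.37 rad) (value of joint lever_t above 0.37 rad), for 0.2 s.
At the end, for the whole second after the job is handed in: the reset breaker's lever stays on by itself (above 0.37 rad of 0.42, at rest), the on neighbour still on (above 0.37), the off neighbour still off (below -0.37) (value of joint each of lever_t, lever_on above 0.37 rad and velocity of joint lever_t below 0.1 rad/s and value of joint lever_off below -0.37 rad); the robot touches nothing.
It fails at once if the tripped breaker or its lever is pushed with more than 30 N (contact force between breaker_t and the fingers above 30 N or contact force between breaker_t and the arm above 30 N).
It fails at once if a neighbouring breaker's lever is moved towards its other position (on below 0.25, off above -0.25 rad) (value of joint lever_on below 0.25 rad or value of joint lever_off above -0.25 rad).
It fails at once if a craft supply is moved by more than 20 mm or tipped by more than 0.3 rad (distance of any of glue_bottle, card_stack, disc_stack, carton from where it was at the start of the episode above 0.02 m or angle between any of glue_bottle, card_stack, disc_stack, carton's own z axis and vertical above 0.3 rad).
It also fails if it takes over 48 s, if anything falls off the work surface, if the arm or the gripper's body presses on something with over 40 N, if the wrist force passes 120 N, or if a joint passes its speed limit or range.

## Working session

There is one attempt and no reset: what is moved stays moved. The work goes in short steps, Python scripts to look and compute and a tool call to move; the robot and the scene stay as the last step left them, time stands still between calls to the robot, and variables do not carry over. Pictures are saved under pics/ and viewed, and the job is handed in when it is done.

Besides the shell and the picture viewer there is one more tool, called in YAML: its name, and indented under it one key for each argument. send_rows: Moves the arm, as the interface text tells. Its arguments: {"type":"object","properties":{"increments":{"type":"array","items":{"type":"array","items":{"type":"number"}}},"newtons":{"type":"number"}},"required":["increments"]}

```bash
mkdir -p pics; cat > h.py <<'E'
import numpy as np,cv2
from workcell import arm
from scipy.spatial.transform import Rotation as R
def snap(n,f):
    c=arm.capture(n); cv2.imwrite('pics/'+f+'.png',c['image'][:,:,::-1]); 
    np.savez('pics/'+f+'.npz',**{k:np.array(v) for k,v in c.items()}); return c
def ray(c,px):
    u=cv2.undistortPoints(np.array(px,float).reshape(-1,1,2),np.array(c['camera_matrix']),np.array(c['dist'])).reshape(-1,2)
    d=np.c_[u,np.ones(len(u))]@R.from_quat(c['orientation']).as_matrix().T
    return np.array(c['position']),d
def onz(c,px,z):
    o,d=ray(c,px); return o+d*((z-o[2])/d[:,2])[:,None]
def proj(c,P):
    Rm=R.from_quat(c['orientation']).as_matrix()
    rv,_=cv2.Rodrigues(Rm.T); t=-Rm.T@np.array(c['position'])
    return cv2.projectPoints(np.array(P,float).reshape(-1,1,3),rv,t,np.array(c['camera_matrix']),np.array(c['dist']))[0].reshape(-1,2)
E
python3 - <<'E'
from h import *
print(arm.state())
for n in ['scene','side','wrist']:
    c=snap(n,n+'0'); print(n,c['position'],c['orientation'],np.array(c['camera_matrix']).round(1).tolist())
E
```

```text
{'time_s': 0.0, 'joints': array([-1.35019287e+00,  2.17781281e-01,  1.61498601e+00,  1.93048877e-05,
        1.31130715e+00, -1.12225292e-01]), 'joint_vel': array([ 0.00195053, -0.00154435, -0.00080216, -0.00105155,  0.00040099,
        0.00026347]), 'tau': array([-5.98895112e-04, -3.96850705e+01, -3.03852475e+01, -1.95662051e-04,
        9.57366661e-03,  3.19019158e-06]), 'tcp_pos': array([ 0.2040238 , -0.5898666 ,  0.22992438]), 'tool_rot': array([ 9.86184707e-01,  1.65644751e-01, -5.78975223e-05, -1.23957838e-03]), 'ft_force': array([0.01356048, 0.62705805, 0.22076836]), 'moment': array([0.00865081, 0.07718896, 0.01957814]), 'finger_gap': 0.08552111155512604}
scene [1.04160442 0.15521277 0.99756577] [ 0.5715167   0.76301625 -0.24468799 -0.17692554] [[421.3, 0.0, 287.1], [0.0, 421.3, 200.8], [0.0, 0.0, 1.0]]
side [-0.39037016  0.83786966  0.83448344] [-0.32329061  0.80597821 -0.45822911  0.18949507] [[517.2, 0.0, 281.1], [0.0, 517.2, 219.4], [0.0, 0.0, 1.0]]
wrist [ 0.26895234 -0.5673158   0.37240764] [ 0.80690824 -0.57468096 -0.08083349  0.11003101] [[331.3, 0.0, 288.5], [0.0, 331.3, 208.6], [0.0, 0.0, 1.0]]
```

View pics/scene0.png

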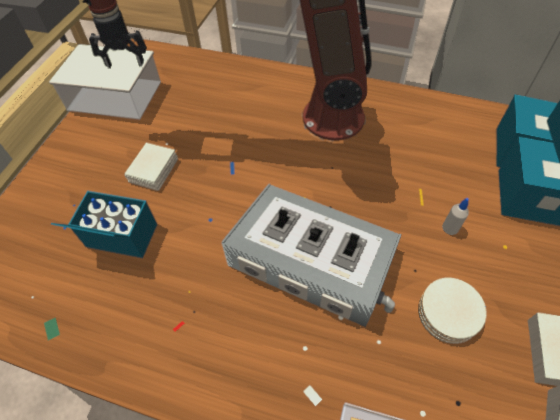

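View pics/side0.png

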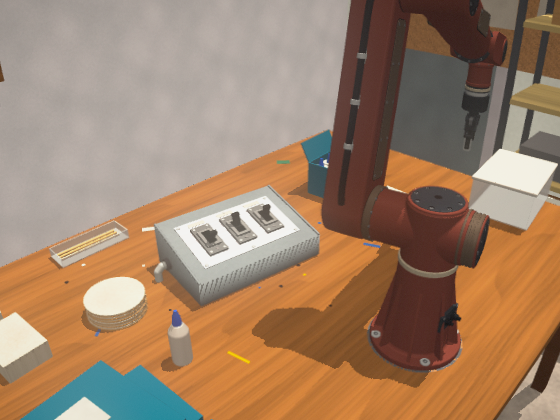

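View pics/wrist0.png

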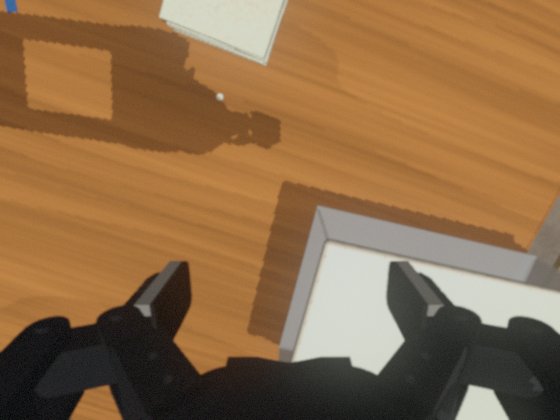

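The scene view shows the console around (312,250), the bottle at (455,217), discs at (453,310), cards at (152,166) and the carton at (115,222). I'll zoom in on the console.

```bash
python3 - <<'E'
import cv2
a=cv2.imread('pics/scene0.png')[175:330,215:415]; cv2.imwrite('pics/z1.png',cv2.resize(a,None,fx=4,fy=4-.15,interpolation=cv2.INTER_CUBIC)[:600])
a=cv2.imread('pics/side0.png')[180:305,145:330]; cv2.imwrite('pics/z2.png',cv2.resize(a,None,fx=4,fy=4,interpolation=cv2.INTER_CUBIC))
E
```

```text
(no output)
```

View pics/z1.png

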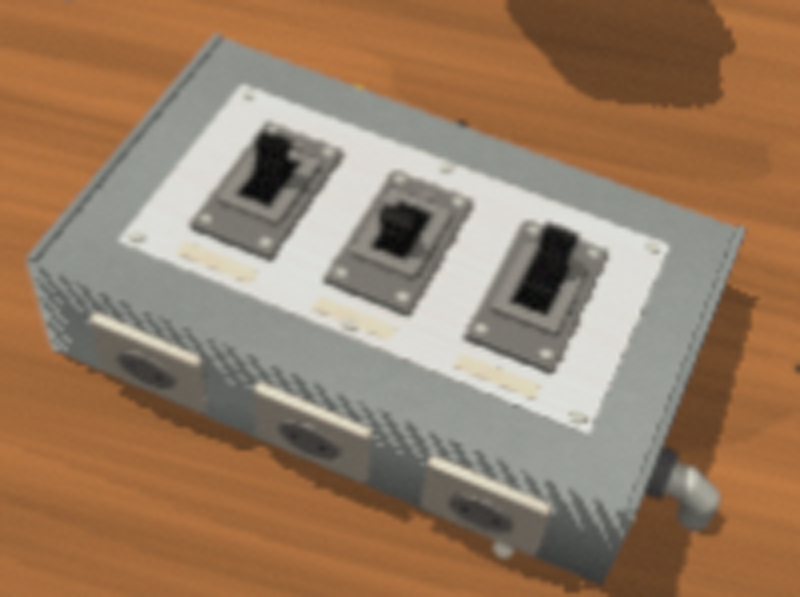

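View pics/z2.png

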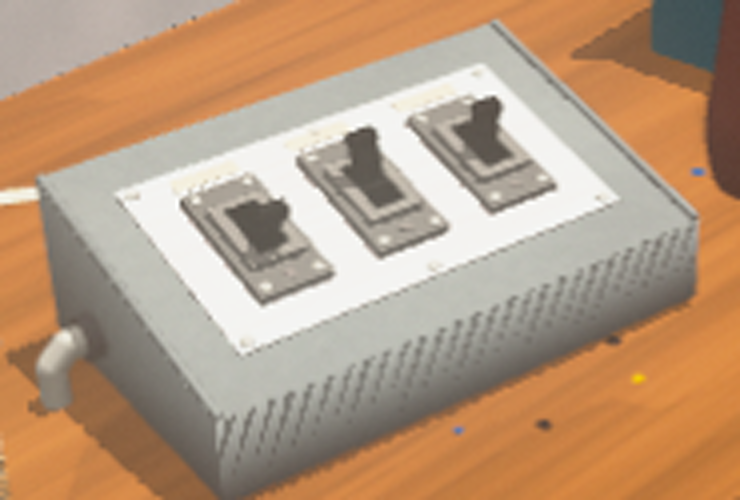

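Right in the scene view (left in the side view, +y) is off, the middle is on, and the -y one (scene left) is tripped. Next I'll compute the console pose from its corners in both views.

```bash
cat > m.py <<'E'
from h import *
S=dict(np.load('pics/scene0.npz'));D=dict(np.load('pics/side0.npz'))
zs=[.072,.072,.128,.128]
sc=[(269.5,184.6),(400.5,234.7),(223,243),(366.3,326.2)]
sd=[(319.3,233.8),(199.3,283.8),(269.3,185.5),(155,225)]
L=np.array([[-.12,-.19],[-.12,.19],[.12,-.19],[.12,.19]])
def fit(A):
    a=A[:,:2].mean(0);l=L-L.mean(0);b=A[:,:2]-a
    th=np.arctan2((l[:,0]*b[:,1]-l[:,1]*b[:,0]).sum(),(l*b).sum())
    r=b-l@np.array([[np.cos(th),np.sin(th)],[-np.sin(th),np.cos(th)]])
    return a,th,r
P=[]
for c,p in((S,sc),(D,sd)):
    A=np.array([onz(c,[q],z)[0] for q,z in zip(p,zs)]);P.append(A)
    a,th,r=fit(A);print(A.round(4).tolist(),a.round(4),th.round(4),(r*1e3).round(1).tolist())
# triangulate
T=[]
for q,w in zip(sc,sd):
    o1,d1=ray(S,[q]);o2,d2=ray(D,[w]);M=np.c_[d1[0],-d2[0]];s=np.linalg.lstsq(M,o2-o1,rcond=None)[0]
    T.append((o1+d1[0]*s[0]+o2+d2[0]*s[1])/2);print('tri',T[-1].round(4),(np.linalg.norm(M@s-(o2-o1))*1e3).round(1))
E
python3 m.py
```

```text
[[0.3804, -0.1007, 0.072], [0.4404, 0.2692, 0.072], [0.6163, -0.1378, 0.128], [0.7194, 0.2243, 0.128]] [0.5391 0.0638] -0.2006 [[-3.3, -2.2], [-18.9, -4.7], [-2.6, 8.6], [24.8, -1.7]]
[[0.3808, -0.1025, 0.072], [0.4442, 0.2681, 0.072], [0.6126, -0.1396, 0.128], [0.6718, 0.2329, 0.128]] [0.5273 0.0647] -0.1614 [[2.4, 1.0], [4.7, -3.4], [-2.6, 2.5], [-4.5, -0.1]]
tri [ 0.3802 -0.1011  0.0725] 1.2
tri [0.4419 0.2692 0.074 ] 0.7
tri [ 0.6145 -0.1397  0.1264] 2.9
tri [0.7077 0.2201 0.1054] 13.5
```

```bash
cat >> m.py <<'E'
from scipy.optimize import least_squares
obs=[(S,sc[i],i) for i in range(3)]+[(D,sd[i],i) for i in range(4)]
def f(p):
    c,s=np.cos(p[2]),np.sin(p[2]);o=[]
    for C,q,i in obs:
        x,y=L[i];o+=list(proj(C,[[p[0]+c*x-s*y,p[1]+s*x+c*y,zs[i]]])[0]-q)
    return o
r=least_squares(f,[.527,.065,-.16]);print('pose',r.x,'rms',np.sqrt(np.mean(r.fun**2)),r.fun.round(1))
p=r.x;c,s=np.cos(p[2]),np.sin(p[2])
def W(x,y,z): return np.array([p[0]+c*x-s*y,p[1]+s*x+c*y,z])
def tip(yb,a,l=.048):
    b=a-.229
    return W(-.227*.002+l*np.sin(b),yb,.1+.974*.002+l*np.cos(b))
if __name__=='__main__':
  for yb,a in((-.09,0),(0,.42),(.09,-.42)):
    t=tip(yb,a);print('tip',t.round(4),proj(S,t).round(1),proj(D,t).round(1))
  ims=[cv2.imread('pics/scene0.png'),cv2.imread('pics/side0.png')]
  out=[]
  for im,C,(x0,y0) in zip(ims,(S,D),((215,175),(145,180))):
    z=cv2.resize(im[y0:y0+130,x0:x0+150],None,fx=4,fy=4,interpolation=cv2.INTER_CUBIC)
    for yb,a in((-.09,0),(0,.42),(.09,-.42)):
        for q,col in((tip(yb,a),(0,0,255)),(W(0,yb,.1),(0,255,0)),(tip(yb,a,.012),(255,0,0))):
            u=(proj(C,q)[0]+.5-[x0,y0])*4;cv2.circle(z,(int(u[0]),int(u[1])),3,col,-1)
    out.append(z)
  cv2.imwrite('pics/ov1.png',out[0]);cv2.imwrite('pics/ov2.png',out[1])
E
python3 m.py
```

```text
[[0.3804, -0.1007, 0.072], [0.4404, 0.2692, 0.072], [0.6163, -0.1378, 0.128], [0.7194, 0.2243, 0.128]] [0.5391 0.0638] -0.2006 [[-3.3, -2.2], [-18.9, -4.7], [-2.6, 8.6], [24.8, -1.7]]
[[0.3808, -0.1025, 0.072], [0.4442, 0.2681, 0.072], [0.6126, -0.1396, 0.128], [0.6718, 0.2329, 0.128]] [0.5273 0.0647] -0.1614 [[2.4, 1.0], [4.7, -3.4], [-2.6, 2.5], [-4.5, -0.1]]
tri [ 0.3802 -0.1011  0.0725] 1.2
tri [0.4419 0.2692 0.074 ] 0.7
tri [ 0.6145 -0.1397  0.1264] 2.9
tri [0.7077 0.2201 0.1054] 13.5
pose [ 0.52791875  0.06515613 -0.16006387] rms 0.8110347378698017 [-0.8 -0.5  1.1  0.  -1.5 -0.4  0.6  0.1 -0.1  1.5 -0.4 -0.6 -1.3 -0.5]
tip [ 0.5024 -0.0219  0.1487] [[283.6 211. ]] [[267.1 205.3]]
tip [0.5365 0.0638 0.1491] [[314.4 231. ]] [[235.4 212.3]]
tip [0.5132 0.1587 0.1402] [[355.7 234.4]] [[213.8 232. ]]
```

View pics/ov1.png

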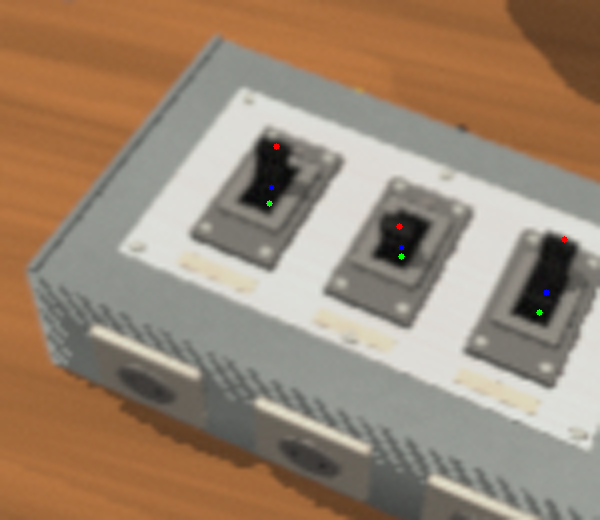

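View pics/ov2.png

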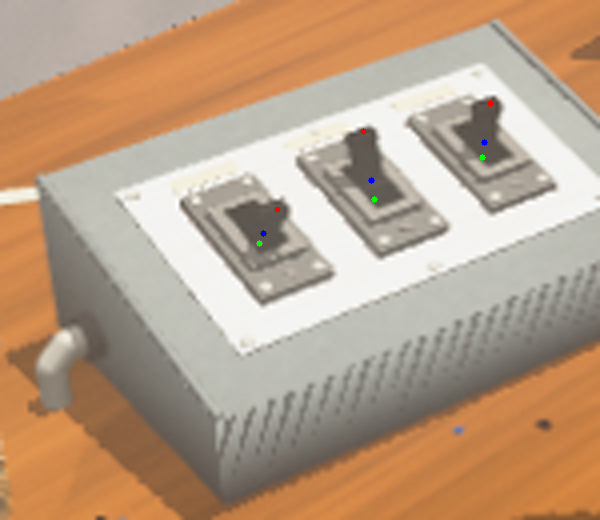

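Overlay check: the predicted tips and bases fall on the levers in both views, within about 1–2 px. So breaker_t is the one at y = -90 mm. Next I'll work out the approach move.

```bash
cat > st.py <<'E'
from h import *
import sys
p=[0.5279,0.0652,-0.1601];c,s=np.cos(p[2]),np.sin(p[2])
Rc=np.array([[c,-s,0],[s,c,0],[0,0,1]])
st=arm.state();t=st['tcp_pos'];Rt=R.from_quat(st['tool_rot']).as_matrix()
con=Rc.T@(t-[p[0],p[1],0])
print('t',round(st['time_s'],2),'console mm',(con*1e3).round(1),'F console',(Rc.T@st['ft_force']).round(2),'gap',round(st['finger_gap'],4))
X=Rc.T@Rt;print('tool x in console',X[:,0].round(3),'y',X[:,1].round(3))
if len(sys.argv)>3:
    tg=np.array([float(v) for v in sys.argv[1:4]])/1e3
    print('shift tool mm',(1e3*X.T@(tg-con)).round(1))
E
python3 st.py 30 -90 260; python3 st.py 30 -90 300
```

```text
t 0.15 console mm [-215.3 -698.5  230.3] F console [0.29 0.26 0.32] gap 0.0855
tool x in console [0.881 0.473 0.   ] y [ 0.473 -0.881 -0.002]
shift tool mm [ 504.  -420.1  -28.8]
t 0.15 console mm [-215.3 -698.5  230.3] F console [0.29 0.26 0.32] gap 0.0855
tool x in console [0.881 0.473 0.   ] y [ 0.473 -0.881 -0.002]
shift tool mm [ 504.  -420.2  -68.8]
```

send_rows:
  increments:
    - [0,0,-50,0.1,1]
    - [40,-30,-70,0.25,1]
    - [90,-75,-70,0.4,1]
    - [138,-115,-70,0.49,1]
    - [184,-153,-70,0.49,1]
    - [230,-192,-70,0.49,1]
    - [276,-230,-70,0.49,1]
    - [322,-268,-70,0.49,1]
  newtons: 30

```text
time_s: 1.15
tcp_pos: [0.4215, -0.2303, 0.3011]
tool_rot: [0.997, -0.079, 0.0, 0.0]
ft_force: [0.4, -0.8, -0.4]
finger_gap: 0.0001
```

```bash
python3 st.py 32 -90 260
```

```text
t 1.15 console mm [ -57.9 -308.7  301.1] F console [ 0.48 -0.73 -0.37] gap 0.0001
tool x in console [1.    0.003 0.   ] y [ 0.003 -1.     0.   ]
shift tool mm [  90.5 -218.5   41.2]
```

send_rows:
  increments:
    - [20,-50,0,0,1]
    - [45,-110,0,0,1]
    - [70,-165,10,0,1]
    - [85,-205,30,0,1]
    - [90,-218,60,0,1]
    - [90,-218,90,0,1]
    - [90,-218,90,0,1]

```text
time_s: 2.02
tcp_pos: [0.5414, -0.0302, 0.2078]
tool_rot: [0.997, -0.078, -0.004, -0.0]
ft_force: [-0.5, 0.3, -0.4]
finger_gap: -0.0002
```

```bash
python3 st.py 32 -90 142; python3 - <<'E'
from h import *
snap('wrist','w1');snap('scene','s1');snap('side','d1')
a=cv2.imread('pics/s1.png')[130:280,200:400];b=cv2.imread('pics/d1.png')[130:280,180:380]
cv2.imwrite('pics/sd1.png',cv2.resize(np.hstack([a,b]),None,fx=2,fy=2,interpolation=cv2.INTER_CUBIC))
E
```

```text
t 2.02 console mm [ 28.5 -92.  207.8] F console [-0.54  0.2  -0.43] gap -0.0002
tool x in console [ 1.     0.004 -0.008] y [ 0.004 -1.    -0.   ]
shift tool mm [ 4.  -2.  65.8]
```

View pics/w1.png

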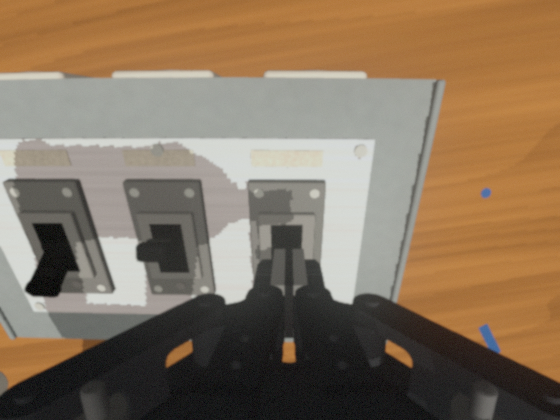

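View pics/sd1.png

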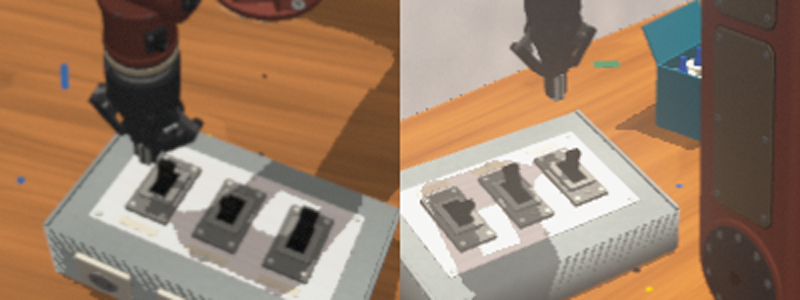

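The wrist view shows the shut fingers over the right-hand breaker's column (about 287 px), on the high side of its lever. The rest matches, so I'll descend beside the lever.

send_rows:
  increments:
    - [0,-2,25,0,1]
    - [0,-2,50,0,1]
    - [0,-2,66,0,1]
    - [0,-2,66,0,1]
    - [0,-2,66,0,1]

```text
time_s: 2.8
tcp_pos: [0.5454, -0.0293, 0.1467]
tool_rot: [0.997, -0.079, 0.001, 0.0]
ft_force: [0.5, 0.1, -0.4]
finger_gap: -0.0002
```

```bash
python3 st.py 12 -90 141
```

```text
t 2.8 console mm [ 32.3 -90.5 146.7] F console [ 0.5   0.15 -0.38] gap -0.0002
tool x in console [1.    0.003 0.002] y [ 0.003 -1.     0.   ]
shift tool mm [-20.3  -0.6   5.7]
```

send_rows:
  increments:
    - [-6,0,3,0,1]
    - [-12,0,5,0,1]
    - [-17,0,5,0,1]
    - [-20,0,5,0,1]
    - [-20,0,5,0,1]

```text
time_s: 3.42
tcp_pos: [0.5244, -0.0258, 0.1404]
tool_rot: [0.997, -0.079, 0.0, 0.0]
ft_force: [0.7, -0.8, -0.2]
finger_gap: 0.0003
```

```bash
python3 st.py 8 -90 141
```

```text
t 3.42 console mm [ 11.1 -90.4 140.4] F console [ 0.84 -0.63 -0.18] gap 0.0003
tool x in console [1.    0.003 0.   ] y [ 0.003 -1.     0.   ]
shift tool mm [-3.1 -0.4 -0.6]
```

send_rows:
  increments:
    - [-2,0,0,0,1]
    - [-4,0,0,0,1]
    - [-6,0,0,0,1]

```text
time_s: 3.8
tcp_pos: [0.52, -0.0252, 0.1407]
tool_rot: [0.997, -0.079, 0.002, 0.0]
ft_force: [5.3, -0.6, -1.5]
finger_gap: -0.0001
```

```bash
python3 st.py
```

```text
t 3.8 console mm [  6.6 -90.5 140.7] F console [ 5.34  0.28 -1.49] gap -0.0001
tool x in console [1.    0.003 0.004] y [ 0.003 -1.    -0.   ]
```

send_rows:
  increments:
    - [-1.5,0,0,0,1]
    - [-3,0,0.5,0,1]
    - [-3,0,0.5,0,1]

```text
time_s: 4.18
tcp_pos: [0.5186, -0.025, 0.141]
tool_rot: [0.997, -0.079, 0.004, 0.0]
ft_force: [6.0, -1.5, -2.1]
finger_gap: 0.0002
```

```bash
python3 st.py
```

```text
t 4.17 console mm [  5.2 -90.5 141. ] F console [ 6.13 -0.54 -2.07] gap 0.0002
tool x in console [1.    0.003 0.008] y [ 0.003 -1.    -0.   ]
```

send_rows:
  increments:
    - [-2,0,1,0,1]
    - [-4,0,1.5,0,1]
    - [-4,0,1.5,0,1]

```text
time_s: 4.55
tcp_pos: [0.5163, -0.0246, 0.1406]
tool_rot: [0.997, -0.079, 0.006, 0.0]
ft_force: [7.4, -1.4, -0.7]
finger_gap: 0.0003
```

```bash
python3 st.py
```

```text
t 4.55 console mm [  2.9 -90.5 140.6] F console [ 7.55 -0.25 -0.74] gap 0.0003
tool x in console [1.    0.003 0.012] y [ 0.003 -1.    -0.   ]
```

send_rows:
  increments:
    - [-2,0,0.5,0,1]
    - [-4,0,1,0,1]
    - [-4,0,1,0,1]

```text
time_s: 4.92
tcp_pos: [0.5136, -0.0242, 0.1402]
tool_rot: [0.997, -0.079, 0.007, 0.0]
ft_force: [10.3, -1.4, -1.3]
finger_gap: 0.0001
```

```bash
python3 st.py
```

```text
t 4.92 console mm [ 1.000e-01 -9.060e+01  1.402e+02] F console [10.36  0.29 -1.28] gap 0.0001
tool x in console [1.    0.002 0.015] y [ 0.002 -1.    -0.   ]
```

send_rows:
  increments:
    - [-2,0,0.5,0,1]
    - [-3,0,1,0,1]
    - [-3,0,1,0,1]

```text
time_s: 5.3
tcp_pos: [0.5114, -0.0239, 0.1396]
tool_rot: [0.997, -0.079, 0.008, 0.001]
ft_force: [10.0, -1.0, -0.3]
finger_gap: 0.0003
```

```bash
python3 st.py
```

```text
t 5.3 console mm [ -2.1 -90.6 139.6] F console [10.    0.6  -0.26] gap 0.0003
tool x in console [1.    0.002 0.016] y [ 0.002 -1.    -0.   ]
```

send_rows:
  increments:
    - [-2,0,0.5,0,1]
    - [-3,0,1,0,1]
    - [-3,0,1,0,1]

```text
time_s: 5.68
tcp_pos: [0.5091, -0.0235, 0.1388]
tool_rot: [0.997, -0.079, 0.009, 0.001]
ft_force: [11.9, -1.0, -0.1]
finger_gap: -0.0
```

```bash
python3 st.py
```

```text
t 5.67 console mm [ -4.4 -90.5 138.8] F console [11.89  0.91 -0.08] gap -0.0
tool x in console [1.    0.002 0.018] y [ 0.002 -1.    -0.   ]
```

send_rows:
  increments:
    - [-1.5,0,0.5,0,1]
    - [-3,0,1,0,1]
    - [-3,0,1,0,1]

```text
time_s: 6.05
tcp_pos: [0.5065, -0.0231, 0.1381]
tool_rot: [0.997, -0.079, 0.009, 0.001]
ft_force: [11.4, -1.4, -0.2]
finger_gap: 0.0
```

```bash
python3 st.py
```

```text
t 6.05 console mm [ -7.  -90.6 138.1] F console [11.52  0.4  -0.22] gap 0.0
tool x in console [1.    0.002 0.019] y [ 0.002 -1.    -0.   ]
```

send_rows:
  increments:
    - [-1.5,0,0.5,0,1]
    - [-3,0,1,0,1]
    - [-3,0,1,0,1]

```text
time_s: 6.42
tcp_pos: [0.5036, -0.0227, 0.1373]
tool_rot: [0.997, -0.079, 0.01, 0.001]
ft_force: [12.7, -0.4, 0.5]
finger_gap: -0.0001
```

```bash
python3 st.py
```

```text
t 6.42 console mm [-10.  -90.6 137.3] F console [12.61  1.63  0.48] gap -0.0001
tool x in console [1.    0.002 0.019] y [ 0.002 -1.    -0.   ]
```

send_rows:
  increments:
    - [-1.5,0,0.5,0,1]
    - [-2,0,1,0,1]
    - [-2,0,1,0,1]

```text
time_s: 6.8
tcp_pos: [0.5035, -0.0227, 0.1373]
tool_rot: [0.997, -0.079, 0.012, 0.001]
ft_force: [15.3, -1.4, 0.6]
finger_gap: -0.0001
```

```bash
python3 st.py
```

```text
t 6.8 console mm [-10.1 -90.7 137.3] F console [15.35  1.06  0.61] gap -0.0001
tool x in console [1.    0.002 0.024] y [ 0.002 -1.    -0.   ]
```

send_rows:
  increments:
    - [-1.5,0,0,0,1]
    - [-2.5,0,0,0,1]
    - [-2.5,0,0,0,1]

```text
time_s: 7.18
tcp_pos: [0.5027, -0.0227, 0.1381]
tool_rot: [0.997, -0.079, 0.014, 0.001]
ft_force: [16.8, -2.2, 0.6]
finger_gap: 0.0001
```

```bash
python3 st.py
```

```text
t 7.17 console mm [-10.8 -90.8 138.1] F console [16.97  0.52  0.57] gap 0.0001
tool x in console [1.    0.002 0.028] y [ 0.002 -1.    -0.   ]
```

send_rows:
  increments:
    - [-1.5,0,0.5,0,1]
    - [-2.5,0,1,0,1]
    - [-2.5,0,1,0,1]

```text
time_s: 7.55
tcp_pos: [0.5026, -0.0227, 0.1382]
tool_rot: [0.997, -0.079, 0.017, 0.001]
ft_force: [20.9, -2.1, 0.2]
finger_gap: 0.0001
```

```bash
python3 st.py; python3 - <<'E'
from h import *
snap('wrist','w2');snap('scene','s2');snap('side','d2')
a=cv2.imread('pics/s2.png')[130:280,200:400];b=cv2.imread('pics/d2.png')[130:280,180:380]
cv2.imwrite('pics/sd2.png',cv2.resize(np.hstack([a,b]),None,fx=2,fy=2,interpolation=cv2.INTER_CUBIC))
E
```

```text
t 7.55 console mm [-11.  -90.8 138.2] F console [20.92  1.24  0.21] gap 0.0001
tool x in console [0.999 0.002 0.034] y [ 0.002 -1.    -0.   ]
```

View pics/sd2.png

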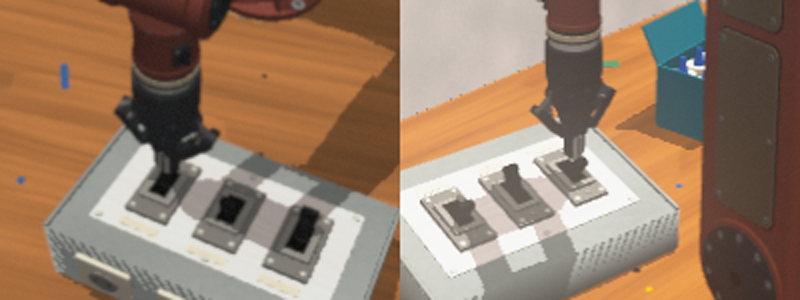

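At x = -11 the finger stops moving while the force climbs from 12.6 to 21 N, so this is the solid stop. I'll back off and see whether the lever stays latched.

send_rows:
  increments:
    - [5,0,0,0,1]
    - [10,0,0,0,1]
    - [15,0,-2,0,1]
    - [22,0,-5,0,1]
    - [32,0,-10,0,1]
    - [42,0,-25,0,1]
    - [42,0,-60,0,1]
    - [42,0,-60,0,1]

```text
time_s: 8.7
tcp_pos: [0.5336, -0.0274, 0.1953]
tool_rot: [0.997, -0.079, 0.004, 0.0]
ft_force: [0.6, 0.4, 0.2]
finger_gap: -0.0003
```

```bash
python3 st.py; python3 - <<'E'
from h import *
snap('wrist','w3');snap('scene','s3');snap('side','d3')
a=cv2.imread('pics/s3.png')[165:265,235:335];b=cv2.imread('pics/d3.png')[165:265,220:320]
cv2.imwrite('pics/sd3.png',cv2.resize(np.hstack([a,b]),None,fx=4,fy=4,interpolation=cv2.INTER_CUBIC))
E
```

```text
t 8.7 console mm [ 20.4 -90.5 195.3] F console [0.5  0.44 0.21] gap -0.0003
tool x in console [1.    0.003 0.007] y [ 0.003 -1.     0.   ]
```

View pics/sd3.png

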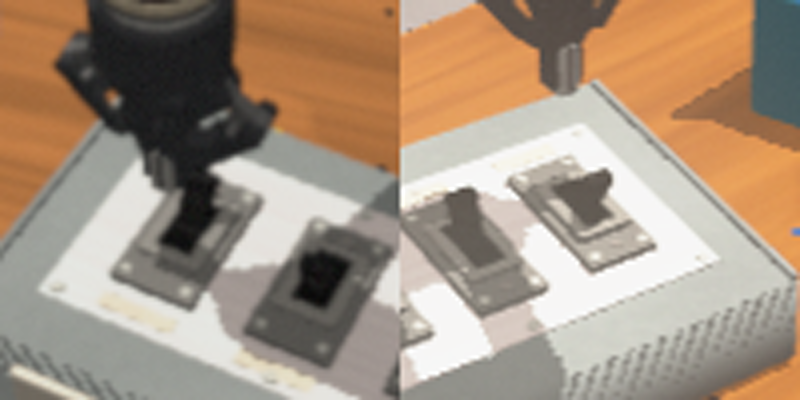

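The lever stays leaning toward the low edge in both views, so it has latched off. Now I'll cross over it to the low side.

send_rows:
  increments:
    - [-30,0,-5,0,1]
    - [-60,0,-5,0,1]
    - [-84,0,0,0,1]
    - [-84,0,20,0,1]
    - [-84,0,45,0,1]
    - [-84,0,60,0,1]
    - [-84,0,60,0,1]

```text
time_s: 9.72
tcp_pos: [0.4457, -0.0134, 0.1293]
tool_rot: [0.997, -0.079, -0.002, -0.0]
ft_force: [-0.3, 0.1, 0.2]
finger_gap: 0.0004
```

```bash
python3 st.py -52 -90 131
```

```text
t 9.72 console mm [-68.6 -90.7 129.3] F console [-0.26  0.02  0.18] gap 0.0004
tool x in console [ 1.     0.003 -0.005] y [ 0.003 -1.    -0.   ]
shift tool mm [16.6 -0.6 -1.8]
```

send_rows:
  increments:
    - [6,0,0,0,1]
    - [12,0,0,0,1]
    - [16,0,0,0,1]
    - [19,0,0,0,1]
    - [21,0,0,0,1]
    - [22,0,0,0,1]

```text
time_s: 10.48
tcp_pos: [0.4693, -0.0171, 0.1313]
tool_rot: [0.997, -0.079, -0.0, -0.0]
ft_force: [0.2, 0.5, 0.3]
finger_gap: 0.0
```

```bash
python3 st.py
```

```text
t 10.47 console mm [-44.7 -90.6 131.3] F console [0.09 0.52 0.31] gap 0.0
tool x in console [ 1.     0.003 -0.   ] y [ 0.003 -1.     0.   ]
```

send_rows:
  increments:
    - [1.5,0,0,0,1]
    - [3,0,0,0,1]
    - [3,0,0,0,1]

```text
time_s: 10.85
tcp_pos: [0.4723, -0.0176, 0.1313]
tool_rot: [0.997, -0.079, 0.0, -0.0]
ft_force: [0.8, -0.1, -0.1]
finger_gap: 0.0002
```

```bash
python3 st.py
```

```text
t 10.85 console mm [-41.7 -90.6 131.3] F console [ 0.85  0.08 -0.08] gap 0.0002
tool x in console [1.    0.003 0.   ] y [ 0.003 -1.    -0.   ]
```

send_rows:
  increments:
    - [2,0,0,0,1]
    - [4,0,0,0,1]
    - [4,0,0,0,1]

```text
time_s: 11.22
tcp_pos: [0.4761, -0.0182, 0.1313]
tool_rot: [0.997, -0.078, -0.0, -0.0]
ft_force: [-2.9, 0.6, 2.4]
finger_gap: -0.0002
```

```bash
python3 st.py
```

```text
t 11.22 console mm [-37.9 -90.6 131.3] F console [-2.91  0.13  2.44] gap -0.0002
tool x in console [ 1.     0.003 -0.   ] y [ 0.003 -1.    -0.   ]
```

send_rows:
  increments:
    - [2,0,0,0,1]
    - [4,0,0,0,1]
    - [4,0,0,0,1]

```text
time_s: 11.6
tcp_pos: [0.481, -0.019, 0.1314]
tool_rot: [0.997, -0.079, 0.001, 0.0]
ft_force: [-0.7, -0.5, 0.4]
finger_gap: 0.0001
```

```bash
python3 st.py
```

```text
t 11.6 console mm [-32.9 -90.6 131.4] F console [-0.67 -0.57  0.4 ] gap 0.0001
tool x in console [1.    0.003 0.002] y [ 0.003 -1.     0.   ]
```

send_rows:
  increments:
    - [3,0,-1,0,1]
    - [6,0,-2,0,1]
    - [8,0,-3,0,1]
    - [8,0,-3,0,1]

```text
time_s: 12.1
tcp_pos: [0.4887, -0.0202, 0.1346]
tool_rot: [0.997, -0.079, 0.001, 0.0]
ft_force: [0.3, -0.7, 0.0]
finger_gap: -0.0001
```

```bash
python3 st.py
```

```text
t 12.1 console mm [-25.  -90.6 134.6] F console [ 0.44 -0.63  0.01] gap -0.0001
tool x in console [1.    0.003 0.001] y [ 0.003 -1.    -0.   ]
```

send_rows:
  increments:
    - [3,0,-1,0,1]
    - [6,0,-2,0,1]
    - [8,0,-3,0,1]
    - [8,0,-3,0,1]

```text
time_s: 12.6
tcp_pos: [0.4964, -0.0214, 0.1376]
tool_rot: [0.997, -0.079, 0.0, 0.0]
ft_force: [-0.2, -0.2, -0.6]
finger_gap: -0.0
```

```bash
python3 st.py
```

```text
t 12.6 console mm [-17.3 -90.6 137.6] F console [-0.17 -0.21 -0.61] gap -0.0
tool x in console [1.    0.003 0.001] y [ 0.003 -1.     0.   ]
```

```bash
python3 - <<'E'
from h import *
snap('wrist','w4');snap('scene','s4');snap('side','d4')
a=cv2.imread('pics/s4.png')[165:265,235:335];b=cv2.imread('pics/d4.png')[165:265,220:320]
cv2.imwrite('pics/sd4.png',cv2.resize(np.hstack([a,b]),None,fx=4,fy=4,interpolation=cv2.INTER_CUBIC))
E
```

```text
(no output)
```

View pics/sd4.png

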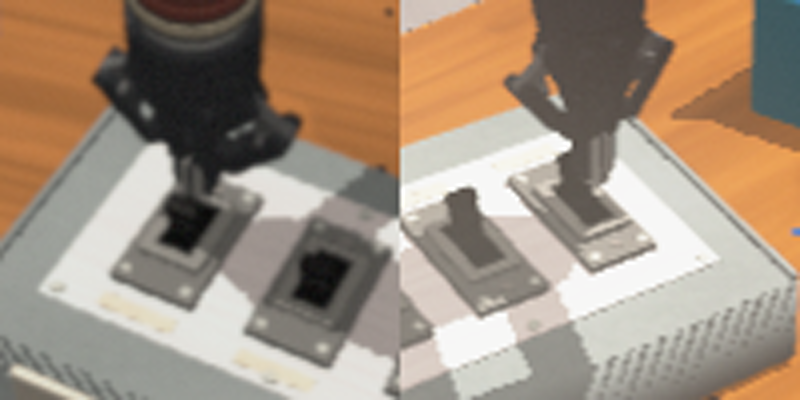

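View pics/w4.png

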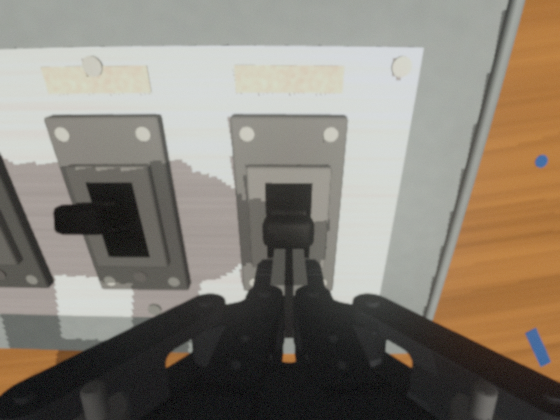

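The lever now leans toward the high edge, parallel to the on neighbour. I'll press on gently to feel for the on stop.

send_rows:
  increments:
    - [2,0,-0.5,0,1]
    - [4,0,-1,0,1]
    - [5,0,-1,0,1]
    - [5,0,-1,0,1]

```text
time_s: 13.25
tcp_pos: [0.501, -0.0221, 0.1383]
tool_rot: [0.997, -0.078, 0.0, 0.0]
ft_force: [-1.0, -0.9, -0.6]
finger_gap: -0.0004
```

```bash
python3 st.py
```

```text
t 13.25 console mm [-12.7 -90.5 138.3] F console [-0.83 -1.05 -0.55] gap -0.0004
tool x in console [1.    0.003 0.   ] y [ 0.003 -1.     0.   ]
```

send_rows:
  increments:
    - [1,0,0,0,1]
    - [3,0,0,0,1]
    - [3,0,0,0,1]

```text
time_s: 13.62
tcp_pos: [0.5033, -0.0225, 0.1381]
tool_rot: [0.997, -0.079, -0.001, -0.0]
ft_force: [-2.0, 1.1, 1.3]
finger_gap: -0.0
```

```bash
python3 st.py
```

```text
t 13.62 console mm [-10.3 -90.5 138.1] F console [-2.15  0.79  1.26] gap -0.0
tool x in console [ 1.     0.003 -0.002] y [ 0.003 -1.    -0.   ]
```

send_rows:
  increments:
    - [1.5,0,0,0,1]
    - [3,0,0,0,1]
    - [4,0,0,0,1]
    - [4,0,0,0,1]

```text
time_s: 14.12
tcp_pos: [0.5037, -0.0226, 0.138]
tool_rot: [0.997, -0.078, -0.005, -0.0]
ft_force: [-11.8, 1.4, 9.6]
finger_gap: 0.0001
```

```bash
python3 st.py
```

```text
t 14.12 console mm [ -9.9 -90.5 138. ] F console [-11.9   -0.5    9.62] gap 0.0001
tool x in console [ 1.     0.003 -0.011] y [ 0.003 -1.     0.   ]
```

It is solid at the on stop: 12 N with no movement. I'll retreat and verify.

send_rows:
  increments:
    - [-8,0,0,0,1]
    - [-20,0,0,0,1]
    - [-40,0,-20,0,1]
    - [-60,0,-70,0,1]
    - [-80,0,-120,0,1]
    - [-80,0,-140,0,1]
    - [-80,0,-140,0,1]

```text
time_s: 15.0
tcp_pos: [0.4299, -0.0109, 0.2806]
tool_rot: [0.997, -0.079, 0.003, 0.0]
ft_force: [-0.2, 0.0, 0.2]
finger_gap: 0.0001
```

```bash
python3 st.py; python3 - <<'E'
from m import *
c=snap('wrist','w5');s5=snap('scene','s5');d5=snap('side','d5')
out=[]
for f,C,(x0,y0) in(('s5',s5,(235,165)),('d5',d5,(190,165))):
    z=cv2.resize(cv2.imread(f'pics/{f}.png')[y0:y0+130,x0:x0+130],None,fx=3,fy=3,interpolation=cv2.INTER_CUBIC)
    for yb,a in((-.09,.42),(0,.42),(.09,-.42)):
        u=(proj(C,tip(yb,a))[0]+.5-[x0,y0])*3;cv2.circle(z,(int(u[0]),int(u[1])),2,(0,0,255),-1)
    out.append(z)
cv2.imwrite('pics/sd5.png',np.hstack(out))
E
```

```text
t 15.0 console mm [-84.6 -90.8 280.6] F console [-0.19  0.02  0.16] gap 0.0001
tool x in console [1.    0.003 0.006] y [ 0.003 -1.     0.   ]
[[0.3804, -0.1007, 0.072], [0.4404, 0.2692, 0.072], [0.6163, -0.1378, 0.128], [0.7194, 0.2243, 0.128]] [0.5391 0.0638] -0.2006 [[-3.3, -2.2], [-18.9, -4.7], [-2.6, 8.6], [24.8, -1.7]]
[[0.3808, -0.1025, 0.072], [0.4442, 0.2681, 0.072], [0.6126, -0.1396, 0.128], [0.6718, 0.2329, 0.128]] [0.5273 0.0647] -0.1614 [[2.4, 1.0], [4.7, -3.4], [-2.6, 2.5], [-4.5, -0.1]]
tri [ 0.3802 -0.1011  0.0725] 1.2
tri [0.4419 0.2692 0.074 ] 0.7
tri [ 0.6145 -0.1397  0.1264] 2.9
tri [0.7077 0.2201 0.1054] 13.5
pose [ 0.52791875  0.06515613 -0.16006387] rms 0.8110347378698017 [-0.8 -0.5  1.1  0.  -1.5 -0.4  0.6  0.1 -0.1  1.5 -0.4 -0.6 -1.3 -0.5]
```

View pics/sd5.png

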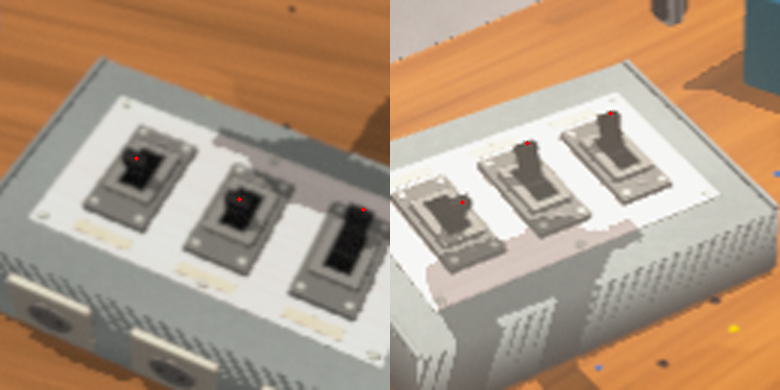

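View pics/w5.png

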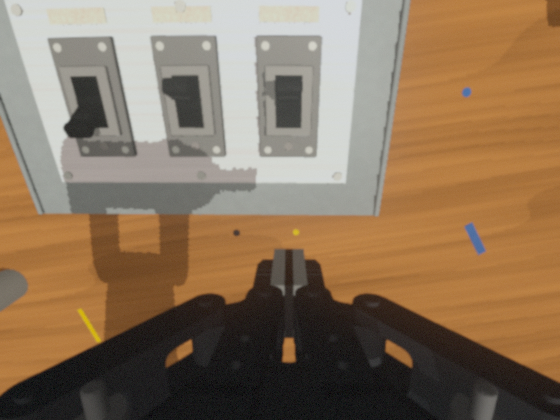

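The predicted on tip at 0.42 rad lands on the reset lever in both views. The neighbours haven't changed, and the arm is clear and at rest.

```bash
python3 -c "
from workcell import arm
print(abs(arm.state()['joint_vel']).max()); print(arm.finish_job())"
```

```text
0.017114729923753288
the job is handed in; nothing more can be done
None
```

The tripped breaker, the one at y = -90 mm on the console, has been reset and the job is handed in at about 15 s of the 48 s allowed. I don't have a verdict, since handing in reports none.

- **Off:** I pushed the lever with the shut fingers until it stopped solid. The force rose from 12.6 to 20.9 N with almost no further movement. After I backed off, the lever stayed latched off in both views.
- **On:** I pushed it from the low side. It released at about 3 N and swung across on its own. I then pressed it against the on stop at about 12 N along the slot, about 15 N in all, and it did not move further.
- **Force limit:** the highest force I read was about 21 N. Forces were read only at the end of each move, so brief peaks in between were not seen.
- **Last checks:** the on position I worked out (0.42 rad) lands on the lever tip in both the scene and side views. The on and off neighbours look unchanged. The arm is clear of the console, with about 0 N on the wrist. I never went near the craft supplies, but I did not measure their positions again.
- **Disagreement:** one console corner I picked in the scene view was wrong, with a 13.5 mm mismatch between views, so I left it out. The other seven corner points fit within 0.8 px.

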